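# Hang the bead basket to drain and throw the drive lever

## Task

Start a draining run on the bead machine: first turn the swivel fork so that it points straight out to the front over the draining tray, then hang the basket of beads by its handle bar in the dips of both prongs and let go. Last, lift the hexagonal lockout collar on the drive lever, push the lever back through the gate to its far end while the collar is up, and let the collar drop fully home behind the gate; do not disturb the other things on the bench.

Things in the scene. Friction and masses are not known exactly. Their poses are not given: they have to be found in the camera images.
- machine: The fixed bench machine: base plate 190 x 470 x 12 mm, its front edge 80 mm before the origin. Origin at bench level near the middle; x to its back (away from the robot), y to its left, z up. Right end (-y): draining tray (rim 57 mm high, middle at x -28, y -130 mm) before a column. Left end: grey drive box, 138 mm high, with lever. A motor and a cup between them are under 110 mm high.
- fork (a joint): Angle of the swivel fork about its column's upright axis, rad. 0: points to the front (-x of the machine) over the draining tray, as wanted; positive: turned to the machine's right (-y), anticlockwise from above. Starts at 0.8 to 1.3. Stiff (about 2.5 N at 60 mm out), stays where left, no stop near 0 (range -1.8 to 1.8).
- fork_hub (a point): On the fork's turning axis, 200 mm above the bench. Axes turn with the fork: -x along the prongs, z up. Two parallel prongs of 10 mm round steel, centres 35 mm either side of the middle line (60 mm free between), joined only by a bar through the hub (hub top +16 mm). Each runs level 50 mm out, dips 12 mm (dip 62 to 85 mm out) and turns up to a tip 98 mm out, top +19 mm.
- fork_seat (a point): Where the centre of the basket's handle bar lies when it is hung: midway between the prongs, in their dips, 73.5 mm out from the turning axis, 199 mm above the bench. Same axes as fork_hub; the bar then lies along y. The prongs must pass between bar and rim, so the basket comes in over the tips from the front with its bar 26 to 48 mm above this point, then down.
- basket_bar (a point): Centre of the basket's handle bar: level round steel bar 12 mm thick, 120 mm long along y, 115 mm above the basket's bottom. At y +-60 mm an upright 12 mm bar goes down to the basket, an open steel box 70 (x) x 130 (y) x 50 (z) mm full of beads, 0.2 to 0.45 kg in all. The space under the bar is free for 65 mm. z is up. It may hang either way round.
- collar_mid (a point): Middle of the lever's hexagonal steel collar: 38 mm tall, 40 mm across the two flats that face +y and -y of this point (upright at every lever angle). z runs up the lever, y is its hinge axis. A round 32 mm skirt below catches the gate. The 13 mm lever rod ends in a black cap (27 mm across), top 52 mm above this point with the collar down, 34 mm when up.
- lever (a joint): Drive lever's angle about its level hinge, rad. 0: leans 0.36 rad to the front; 0.72: leans 0.36 rad to the back, end stop, run position. Starts at 0 to 0.1. The gate, a rib 12 mm wide and 24 mm high on both sides of the rod at the upright position, stops it at about 0.18 if the collar is down; past 0.57 the collar can drop. Stiff (about 2.5 N at the collar), stays where left.
- lever_pivot (a point): Point on the lever's hinge axis at the middle of the rod, inside the drive box, 50 mm above the bench. collar_mid is 137 mm from it along the rod, plus the collar's lift. The hinge axis is the machine's y.
- collar (a joint): How far the collar is lifted along the lever, m: 0 down, 0.018 fully up. More than 0.011 passes the gate. A spring and its weight push it down with 5 N (down) to 7 N (up).
- spanner: Bystander: steel spanner 170 mm long, lying on the bench.
- brush: Bystander: brush 180 mm long, lying on the bench.
- mandrel: Bystander: dark steel wheel 48 mm across with an upright stem, 50 mm tall, on the bench.
- jar: Bystander: amber jar 60 mm across, 85 mm tall.
- cup: Bystander: steel cup 44 mm across, 50 mm tall, on the machine's base plate between tray and drive box.
Mind the look-alikes: they are no part of the job. What is shaped like the part that bears basket_bar but red is not meant.

How it is judged:
By the outcome, as a careful person would: the job done as asked, in the order asked, and still so for the second after the job is handed in, with the robot touching nothing.
It also fails if it takes over 69 s, if anything falls off the work surface, if the arm or the gripper's body presses on something with over 40 N, if the wrist force passes 120 N, or if a joint passes its speed limit or range.

## Robot

A 6-joint arm with a two-finger parallel gripper is mounted at the origin on the work surface. World frame = base frame: x ahead of the robot, y to its left, z up, the work surface at z = 0. Lengths are in m, angles in degrees, forces in N, time in s.
With the tool pointing down it reaches from about 0.35 to 0.875 m from the base axis. Payload 4.2 kg.
Tool frame: the origin (TCP) lies on the centre line of the jaws, within the pads' length; the fingertips stand tip_reach ahead of it and the grasp point (between the pads) is the TCP (tip_reach is the distance from the TCP to the fingertips, in m); z points along the fingers, y is the line along which they close (so a half turn about z gives the same grasp; the last joint's range is limited). The gripper opens to 87 mm and grips with 3 to 60 N. Pads are 19 mm wide; open, the fingers measure 117 mm over their backs; the gripper's body (75 mm by 190 mm) begins 51 mm behind the grasp point.
Start: joints at [-50.157, 22.042, 0.453, 0, -68.411, -14.817], TCP at [0.264, -0.566, 0.242] pointing down, gripper open.
Joint ranges: [-179.83, 179.83], [-69.29, 118.12], [-61.27, 80.66], [-181.25, 117.63], [-171.15, -9.14], [-177.46, 177.46]. Speed limits (degrees/s): [159.86, 159.86, 180, 180, 180, 180].

## Interface

Orientations are given as a 3x3 rotation matrix whose columns are the frame's x, y, z axes.
In Python, from station import sense, capture, finish_job, tip_reach gives the robot as it stands.
- The arm moves only by the tool arm_command, never from a script. Its argument "deltas" is a list of rows, each a list of 7 numbers: the turn, a rotation vector about the tool's x, y, z in rad, then the shift along the tool's x, y, z in cm, then the closure, from -1 (fully open) to 1 (shut), so that 0 is half open. In form: [[rx, ry, rz, dx, dy, dz, hand], ...]. A call has 1 to 8 rows; each row is the pose to reach, as a shift and turn from the pose commanded when the call began, along the tool's axes at that moment; what a row does not reach only later rows make up. A row lasts 1/12 s, in which the tool goes at most 41.7 mm and 7.16 degrees, less where a joint would pass 70% of its speed; a pose out of reach is approached as far as the arm can. A call with a gripper value outside its range is refused whole. The fingers move at their own pace and stop on an object; the grip force is fixed at half the most. Time passes only in rows, so rows that repeat a pose let the fingers close. It gives the time, the measured TCP pose, the force, the opening and the grip force at its end, in the units of the state.
- sense(): the state, without advancing time (a new reading comes with each control period).
- capture(name): name is "scene" or "top"; returns a dict with "pixels" (480x640x3 uint8, blue, green, red), "fovy" (degrees; the focal length in pixels is half the picture's height over the tangent of half this angle, whatever the lens; pixels are square), "cx", "cy" (the principal point, pixels), "rvec" (rotation vector, rad) and "tvec" (3), from world to camera coordinates, as OpenCV has them. Camera axes: x right, y down, z forward; pixel columns grow to the right and rows downward; lengths in m; the calibration is good to about 2 mm. A picture is of the moment at which its call begins. There is no depth.
- finish_job(): hands the job in; it is judged then, once.
The state is a dict: "time_s": time; "joints": joint angles; "joint_velocities": joint speeds; "effort": joint torques, N m; "tcp_pos": TCP position; "ee_rot": TCP orientation; "wrist_force": force on the tool from outside, world axes, zero at the start; "moment": the same for the moment, N m; "gripper_width": opening from 0.0 (shut) to 1.0 (fully open); "gripper_force": force on a finger pad.
Only numpy, scipy, OpenCV 4.12 (cv2) and the standard library are available. Lean on these libraries where they do the work, as an engineer would, in place of code of your own. Each camera call takes 0.05 s, during which the arm holds its last target. There are 200 camera calls.

## Working session

There is one attempt and no reset: what is moved stays moved. The work goes in short steps, Python scripts to look and compute and a tool call to move; the robot and the scene stay as the last step left them, time stands still between calls to the robot, and variables do not carry over. Pictures are saved under pics/ and viewed, at most 10 in all, crops included, and the job is handed in when it is done.

Besides the shell and the picture viewer there is one more tool, called after "Call:" by a JSON object that holds its "api" and its "payload", one argument or row to a line. arm_command: Moves the arm, as the interface text tells. Its arguments: {"type":"object","properties":{"deltas":{"type":"array"}},"required":["deltas"]}

```bash
mkdir -p pics; ls; cat > h.py <<'E'
import numpy as np, cv2
from station import sense, capture, finish_job, tip_reach
def cam(n):
    c=capture(n); f=240/np.tan(np.radians(c['fovy'])/2)
    K=np.array([[f,0,c['cx']],[0,f,c['cy']],[0,0,1.]])
    R=cv2.Rodrigues(np.array(c['rvec'],float))[0]; t=np.array(c['tvec'],float).ravel()
    return c['pixels'],K,R,t
def ray(K,R,t,u,v,z):
    d=R.T@np.linalg.inv(K)@np.array([u,v,1.]); o=-R.T@t
    return o+d*(z-o[2])/d[2]
def proj(K,R,t,p):
    q=K@(R@np.asarray(p,float)+t); return q[:2]/q[2]
def tri(a,ua,b,ub):
    A=[];B=[]
    for (K,R,t),u in((a,ua),(b,ub)):
        d=R.T@np.linalg.inv(K)@np.array([*u,1.]);d/=np.linalg.norm(d);o=-R.T@t
        P=np.eye(3)-np.outer(d,d);A.append(P);B.append(P@o)
    A=np.vstack(A);B=np.hstack(B);x=np.linalg.lstsq(A,B,rcond=None)[0]
    return x,np.linalg.norm(A@x-B)
E
python3 - <<'E'
from h import *
for n in('scene','top'):
    p,K,R,t=cam(n); cv2.imwrite(f'pics/{n}0.png',cv2.resize(p,(800,600),interpolation=cv2.INTER_CUBIC)); np.savez(f'{n}0.npz',p=p,K=K,R=R,t=t)
    print(n,K[0,0],-R.T@t,R[2])
s=sense(); print(tip_reach,s)
E
```

```text
pics
scene 624.6107184540763 [1.15187989 0.24109353 1.20832094] [-0.49645471 -0.18228366 -0.84870807]
top 572.8861344152376 [0.28147986 0.03601859 1.42166853] [ 0.1733216  -0.01082669 -0.98480577]
0.019 {'time_s': 0.1, 'joints': array([-5.01569471e+01,  2.20867485e+01,  3.88584860e-01, -2.51324216e-02,
       -6.84111699e+01, -1.48153574e+01]), 'joint_velocities': array([-0.02422846, -0.16113237,  0.24482342,  0.10785876,  0.03458907,
        0.02422101]), 'effort': array([-2.91528513e-04, -3.91689885e+01,  1.87933445e+01,  4.23196033e+00,
        1.34052633e-02, -8.28487146e-05]), 'tcp_pos': array([ 0.26420777, -0.56586474,  0.24057196]), 'ee_rot': array([[-9.06171787e-01, -4.22908814e-01, -9.09391099e-04],
       [-4.22909781e-01,  9.06170148e-01,  1.72643551e-03],
       [ 9.39382736e-05,  1.94903754e-03, -9.99998096e-01]]), 'wrist_force': array([ 0.55620022,  0.19482248, -0.08933954]), 'moment': array([0.03731994, 0.00165944, 0.00326994]), 'gripper_force': 0.0, 'gripper_width': 1.002181967620654}
```

View pics/scene0.png

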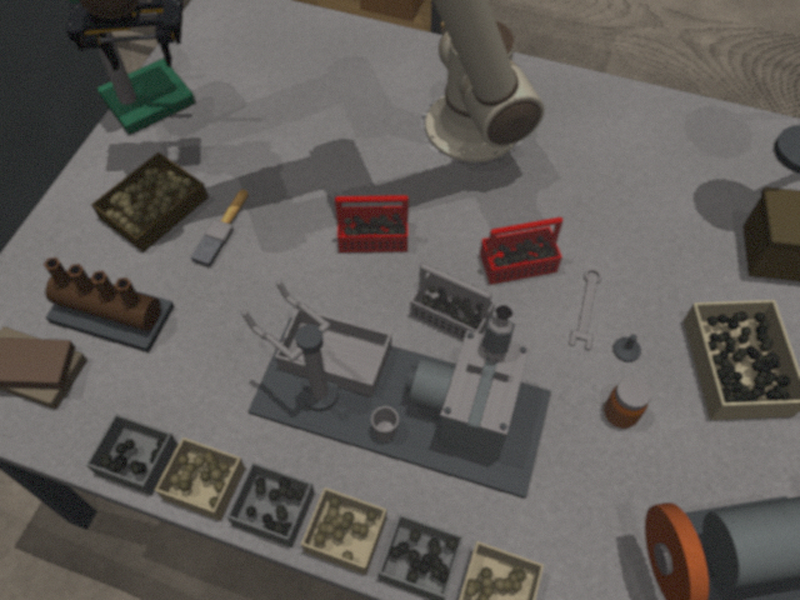

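View pics/top0.png

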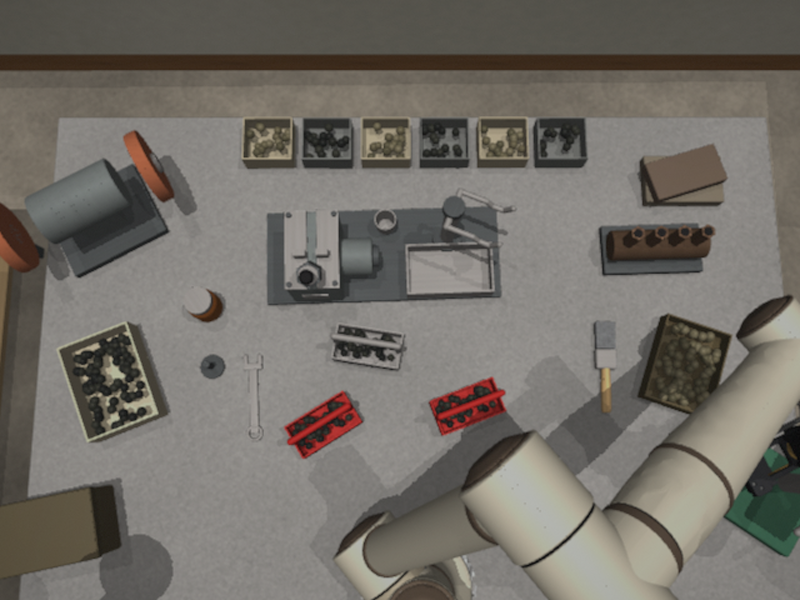

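In the top picture the candidates are a steel basket (368,346) and red ones at (323,424) and (467,405). Only the steel one fits, since red is excluded. The fork hub is at (454,206), the collar at about (307,275), and the fork points to the right. I'll enlarge both views to confirm.

```bash
python3 - <<'E'
import cv2
a=cv2.imread('pics/top0.png')
import numpy as np
p=np.load('top0.npz')['p']; cv2.imwrite('pics/topc.png',cv2.resize(p[145:305,205:418],None,fx=3.7,fy=3.7,interpolation=cv2.INTER_CUBIC))
p=np.load('scene0.npz')['p']; cv2.imwrite('pics/scenec.png',cv2.resize(p[205:395,190:445],None,fx=3.1,fy=3.1,interpolation=cv2.INTER_CUBIC))
E
```

```text
(no output)
```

View pics/topc.png

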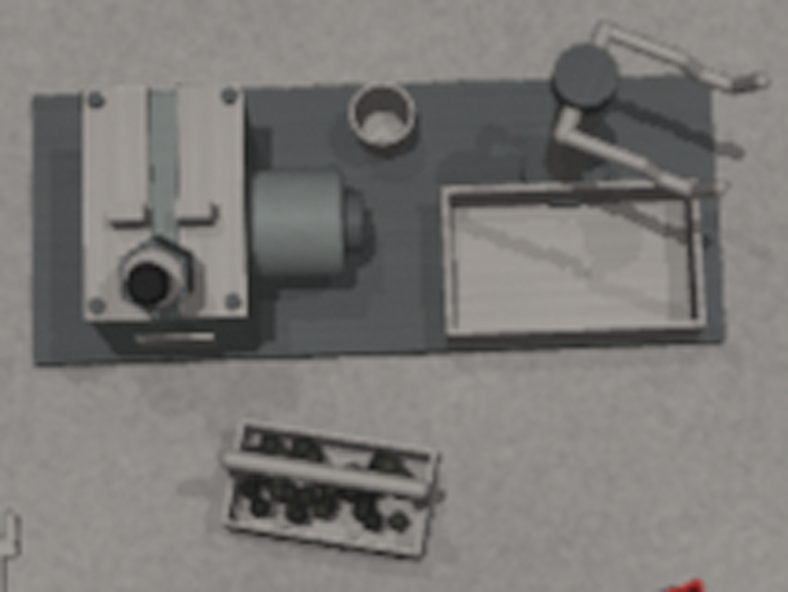

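View pics/scenec.png

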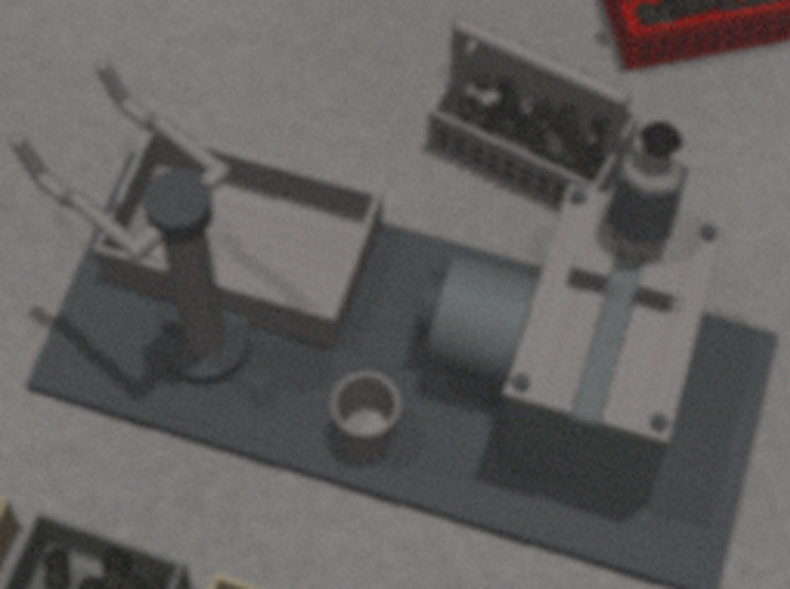

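```bash
cat > m.py <<'E'
from h import *
L=lambda n:(lambda d:(d['K'],d['R'],d['t']))(np.load(n+'0.npz'))
T,S=L('top'),L('scene')
tp=lambda u:np.array(u)/3.7+[205,145]-.5*(1-1/3.7)
sp=lambda u:np.array(u)/3.1+[190,205]-.5*(1-1/3.1)
for n,u in dict(FL=(35,363),FR=(724,342),BL=(32,95),BR=(711,75)).items(): print(n,ray(*T,*tp(u),.012).round(4))
for n,u in dict(FL=(777,337),BL=(718,592),BR=(28,387)).items(): print('s',n,ray(*S,*sp(u),.012).round(4))
for n,a,b,z in (('hub',(586,76),(179,197),.216),('tipB',(763,80),(17,143),.215),('tipF',(722,188),(105,70),.215),('barL',(228,460),(627,98),.12),('barR',(437,493),(458,28),.12),('cap',(150,285),(662,135),.22)):
    x,e=tri(T,tp(a),S,sp(b)); print(n,x.round(4),round(e,4),'z-plane',ray(*T,*tp(a),z).round(4),ray(*S,*sp(b),z).round(4))
E
python3 m.py
```

```text
FL [0.5461 0.2952 0.012 ]
FR [ 0.5592 -0.1711  0.012 ]
BL [0.7344 0.3026 0.012 ]
BR [ 0.748  -0.1674  0.012 ]
s FL [0.5473 0.298  0.012 ]
s BL [0.7302 0.3041 0.012 ]
s BR [ 0.7486 -0.1631  0.012 ]
hub [ 0.6796 -0.0628  0.2165] 0.0013 z-plane [ 0.68   -0.0637  0.216 ] [ 0.6792 -0.062   0.216 ]
tipB [ 0.6773 -0.1682  0.2155] 0.001 z-plane [ 0.6777 -0.169   0.215 ] [ 0.677  -0.1676  0.215 ]
tipF [ 0.6115 -0.1415  0.2132] 0.0022 z-plane [ 0.6115 -0.1427  0.215 ] [ 0.6122 -0.1392  0.215 ]
barL [0.4645 0.1567 0.1164] 0.0029 z-plane [0.4644 0.1544 0.12  ] [0.4662 0.159  0.12  ]
barR [0.4437 0.0294 0.1082] 0.0064 z-plane [0.4433 0.0251 0.12  ] [0.4504 0.0361 0.12  ]
cap [0.5512 0.1922 0.2261] 0.0018 z-plane [0.5529 0.1917 0.22  ] [0.5472 0.1932 0.22  ]
```

```bash
cat > plan.py <<'E'
from h import *
from scipy.spatial.transform import Rotation as Ro, Slerp
YAW=0.028; HUB=np.array([.680,-.063,.2]); PIV=None
def down(a,lean=0.):
    """tool pointing down, y at world angle a (deg); lean about tool y"""
    a=np.radians(a); y=np.array([np.cos(a),np.sin(a),0]); z=np.array([0,0,-1.])
    return np.column_stack([np.cross(y,z),y,z])
def plan(way,start=None):
    """way: (pos,R,hand,nrows); prints chained calls"""
    s=sense(); p,R=(s['tcp_pos'],s['ee_rot']) if start is None else start
    rows=[]
    for q,Q,h,n in way:
        sl=Slerp([0,1],Ro.from_matrix([R,Q]))
        dist=np.linalg.norm(np.array(q)-p); ang=np.degrees((Ro.from_matrix(R).inv()*Ro.from_matrix(Q)).magnitude())
        n=n or int(max(np.ceil(dist/.038),np.ceil(ang/6.5),1))
        for k in range(1,n+1): rows.append((p+(np.array(q)-p)*k/n,sl(k/n).as_matrix(),h))
        p,R=np.array(q,float),Q
    p,R=(s['tcp_pos'],s['ee_rot']) if start is None else start
    for i in range(0,len(rows),8):
        print('[',end='')
        for q,Q,h in rows[i:i+8]:
            v=np.r_[Ro.from_matrix(R.T@Q).as_rotvec().round(3),(R.T@(q-p)*100).round(2),h]+0.
            print('['+','.join('%g'%x for x in v)+']',end=',')
        print(']'); p,R=rows[min(i+7,len(rows)-1)][:2]
def fork(phi,r=.038,z=.2):
    g=np.pi+YAW+phi
    return HUB*[1,1,0]+[0,0,z]+r*np.array([np.cos(g),np.sin(g),0])+.035*np.array([np.sin(g),-np.cos(g),0]),down(90+np.degrees(YAW+phi))
E
python3 - <<'E'
from plan import *
f=1.173
P,R=fork(f,z=.27)
plan([([.30,-.52,.275],sense()['ee_rot'],0.08,2),(P,R,.08,None),(P,R,.08,3),(fork(f)[0],R,.08,4),(fork(f)[0],R,.08,2)])
E
```

```text
[[0,0,0,-2.59,1.32,-1.72,0.08],[0,0,0,-5.18,2.65,-3.44,0.08],[0,0,-0.051,-8.42,4.33,-3.4,0.08],[0,0,-0.102,-11.66,6.01,-3.37,0.08],[0,0,-0.153,-14.9,7.7,-3.33,0.08],[0.001,0,-0.204,-18.14,9.38,-3.29,0.08],[0.001,0,-0.255,-21.38,11.06,-3.26,0.08],[0.001,0,-0.306,-24.62,12.74,-3.22,0.08],]
[[0,0,-0.051,-3.6,0.63,0.03,0.08],[0,0,-0.102,-7.19,1.26,0.07,0.08],[0,0,-0.153,-10.79,1.89,0.1,0.08],[0.001,0,-0.204,-14.38,2.52,0.14,0.08],[0.001,0,-0.255,-17.98,3.15,0.17,0.08],[0.001,0,-0.306,-21.58,3.78,0.21,0.08],[0.001,0,-0.357,-25.17,4.41,0.24,0.08],[0.001,0,-0.408,-28.77,5.03,0.28,0.08],]
[[0,0,-0.051,-3.55,-0.85,0.03,0.08],[0,0,-0.051,-3.55,-0.85,0.03,0.08],[0,0,-0.051,-3.55,-0.85,0.03,0.08],[0,0,-0.051,-3.55,-0.85,0.03,0.08],[0,0,-0.051,-3.55,-0.85,1.78,0.08],[0,0,-0.051,-3.55,-0.85,3.53,0.08],[0,0,-0.051,-3.55,-0.85,5.28,0.08],[0,0,-0.051,-3.55,-0.85,7.03,0.08],]
[[0,0,0,0,0,0,0.08],[0,0,0,0,0,0,0.08],]
```

Call:
{"api": "arm_command", "payload": {
  "deltas": [
    [0,0,0,-2.59,1.32,-1.72,0.08],
    [0,0,0,-5.18,2.65,-3.44,0.08],
    [0,0,-0.051,-8.42,4.33,-3.4,0.08],
    [0,0,-0.102,-11.66,6.01,-3.37,0.08],
    [0,0,-0.153,-14.9,7.7,-3.33,0.08],
    [0,0,-0.204,-18.14,9.38,-3.29,0.08],
    [0,0,-0.255,-21.38,11.06,-3.26,0.08],
    [0,0,-0.306,-24.62,12.74,-3.22,0.08]
  ]
}}

```text
time_s: 0.77
tcp_pos: [0.4342, -0.345, 0.2734]
ee_rot: [[-0.735, -0.678, -0.0], [-0.678, 0.735, 0.0], [0.0, 0.001, -1.0]]
wrist_force: [0.6, -0.5, -0.2]
gripper_width: 0.501
gripper_force: 0.0
```

Call:
{"api": "arm_command", "payload": {
  "deltas": [
    [0,0,-0.051,-3.6,0.63,0.03,0.08],
    [0,0,-0.102,-7.19,1.26,0.07,0.08],
    [0,0,-0.153,-10.79,1.89,0.1,0.08],
    [0,0,-0.204,-14.38,2.52,0.14,0.08],
    [0,0,-0.255,-17.98,3.15,0.17,0.08],
    [0,0,-0.306,-21.58,3.78,0.21,0.08],
    [0,0,-0.357,-25.17,4.41,0.24,0.08],
    [0,0,-0.408,-28.77,5.03,0.28,0.08]
  ]
}}

```text
time_s: 1.43
tcp_pos: [0.612, -0.1134, 0.2705]
ee_rot: [[-0.405, -0.914, -0.001], [-0.914, 0.405, 0.0], [0.0, 0.001, -1.0]]
wrist_force: [-0.1, 0.4, 0.3]
gripper_width: 0.459
gripper_force: 0.0
```

Call:
{"api": "arm_command", "payload": {
  "deltas": [
    [0,0,-0.051,-3.55,-0.85,0,0.08],
    [0,0,-0.051,-3.55,-0.85,0,0.08],
    [0,0,-0.051,-3.55,-0.85,0,0.08],
    [0,0,-0.051,-3.55,-0.85,0,0.08]
  ]
}}

```text
time_s: 1.77
tcp_pos: [0.6333, -0.0862, 0.2702]
ee_rot: [[-0.361, -0.933, -0.002], [-0.933, 0.361, -0.0], [0.001, 0.002, -1.0]]
wrist_force: [0.1, -0.9, -0.2]
gripper_width: 0.464
gripper_force: 0.0
```

Call:
{"api": "arm_command", "payload": {
  "deltas": [
    [0,0,0,0,0,1.8,0.08],
    [0,0,0,0,0,3.5,0.08],
    [0,0,0,0,0,5.3,0.08],
    [0,0,0,0,0,6.5,0.08],
    [0,0,0,0,0,7,0.08],
    [0,0,0,0,0,7,0.08]
  ]
}}

```text
time_s: 2.27
tcp_pos: [0.6324, -0.0874, 0.1998]
ee_rot: [[-0.363, -0.932, -0.003], [-0.932, 0.363, -0.0], [0.001, 0.003, -1.0]]
wrist_force: [0.1, 0.2, -0.7]
gripper_width: 0.458
gripper_force: 0.0
```

Call:
{"api": "arm_command", "payload": {
  "deltas": [
    [0,0,0,0,0,0,1],
    [0,0,0,0,0,0,1],
    [0,0,0,0,0,0,1],
    [0,0,0,0,0,0,1],
    [0,0,0,0,0,0,1],
    [0,0,0,0,0,0,1]
  ]
}}

```text
time_s: 2.77
tcp_pos: [0.6338, -0.086, 0.2014]
ee_rot: [[-0.361, -0.933, 0.0], [-0.933, 0.361, 0.0], [-0.0, -0.0, -1.0]]
wrist_force: [-1.3, 0.1, 1.4]
gripper_width: 0.103
gripper_force: 30.0
```

```bash
python3 - <<'E'
from plan import *
f=1.173; k=7
p,R,t=None,None,None
W=[]
for i in range(1,17):
    P,R=fork(f*(1-i/16)); W.append((P,R,1,1))
s=sense(); W+= [(W[-1][0],R,1,2)]
plan(W,start=(fork(f)[0],fork(f)[1]))
i,K,Rc,tc=cam('scene'); cv2.imwrite('pics/s1.png',cv2.resize(i[205:395,190:445],None,fx=3.1,fy=3.1,interpolation=cv2.INTER_CUBIC))
E
```

```text
[[0,0,0.073,-0.27,0.27,0,1],[0,0,0.147,-0.55,0.52,0,1],[0,0,0.22,-0.86,0.74,0,1],[0,0,0.293,-1.17,0.95,0,1],[0,0,0.367,-1.51,1.13,0,1],[0,0,0.44,-1.85,1.28,0,1],[0,0,0.513,-2.21,1.41,0,1],[0,0,0.587,-2.57,1.52,0,1],]
[[0,0,0.073,-0.27,0.27,0,1],[0,0,0.147,-0.55,0.52,0,1],[0,0,0.22,-0.86,0.74,0,1],[0,0,0.293,-1.17,0.95,0,1],[0,0,0.367,-1.51,1.13,0,1],[0,0,0.44,-1.85,1.28,0,1],[0,0,0.513,-2.21,1.41,0,1],[0,0,0.586,-2.57,1.52,0,1],]
[[0,0,0,0,0,0,1],[0,0,0,0,0,0,1],]
```

View pics/s1.png

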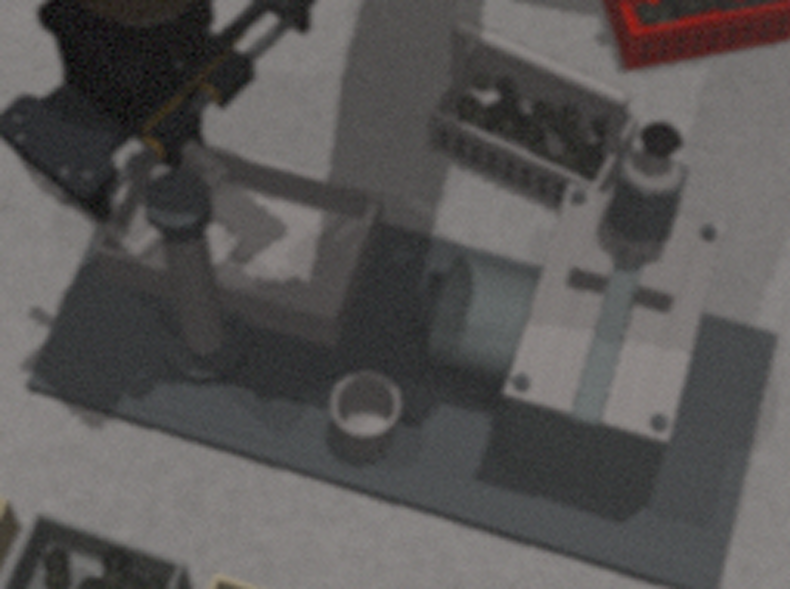

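The picture shows the gripper behind the hub (180,200), on the front prong. The opening of 0.103 (about 9 mm) matches the prong, so I'll turn the fork.

Call:
{"api": "arm_command", "payload": {
  "deltas": [
    [0,0,0.073,-0.27,0.27,0,1],
    [0,0,0.147,-0.55,0.52,0,1],
    [0,0,0.22,-0.86,0.74,0,1],
    [0,0,0.293,-1.17,0.95,0,1],
    [0,0,0.367,-1.51,1.13,0,1],
    [0,0,0.44,-1.85,1.28,0,1],
    [0,0,0.513,-2.21,1.41,0,1],
    [0,0,0.587,-2.57,1.52,0,1]
  ]
}}

```text
time_s: 3.48
tcp_pos: [0.6289, -0.0572, 0.2014]
ee_rot: [[-0.819, -0.574, 0.0], [-0.574, 0.819, -0.001], [0.0, -0.001, -1.0]]
wrist_force: [0.6, -2.4, 0.4]
gripper_width: 0.102
gripper_force: 30.0
```

Call:
{"api": "arm_command", "payload": {
  "deltas": [
    [0,0,0.073,-0.27,0.27,0,1],
    [0,0,0.147,-0.55,0.52,0,1],
    [0,0,0.22,-0.86,0.74,0,1],
    [0,0,0.293,-1.17,0.95,0,1],
    [0,0,0.367,-1.51,1.13,0,1],
    [0,0,0.44,-1.85,1.28,0,1],
    [0,0,0.513,-2.21,1.41,0,1],
    [0,0,0.586,-2.57,1.52,0,1]
  ]
}}

```text
time_s: 4.15
tcp_pos: [0.6408, -0.0297, 0.2014]
ee_rot: [[-1.0, -0.026, -0.001], [-0.026, 1.0, -0.001], [0.001, -0.001, -1.0]]
wrist_force: [-1.7, -1.1, 0.8]
gripper_width: 0.102
gripper_force: 30.1
```

Call:
{"api": "arm_command", "payload": {
  "deltas": [
    [0,0,0,0,0,0,1],
    [0,0,0,0,0,0,1]
  ]
}}

```text
time_s: 4.32
tcp_pos: [0.6412, -0.0292, 0.2014]
ee_rot: [[-1.0, -0.031, 0.001], [-0.031, 1.0, 0.0], [-0.001, 0.0, -1.0]]
wrist_force: [-0.6, 1.0, 2.8]
gripper_width: 0.107
gripper_force: 30.0
```

Call:
{"api": "arm_command", "payload": {
  "deltas": [
    [0,0,0,0,0,0,0.3],
    [0,0,0,0,0,0,0.3],
    [0,0,0,0,0,0,0.3],
    [0,0,0,0,0,0,0.3],
    [0,0,0,0,0,-2,0.3],
    [0,0,0,0,0,-4,0.3],
    [0,0,0,0,0,-6,0.3],
    [0,0,0,0,0,-8,0.3]
  ]
}}

```text
time_s: 4.98
tcp_pos: [0.6409, -0.0296, 0.2816]
ee_rot: [[-1.0, -0.029, -0.0], [-0.029, 1.0, -0.0], [0.0, -0.0, -1.0]]
wrist_force: [0.2, -0.1, -0.7]
gripper_width: 0.349
gripper_force: 0.0
```

```bash
python3 - <<'E'
from plan import *
P=[.4545,.0925,.22]
plan([([.4545,.0925,.23],down(171.2),-.1,None),([.4545,.0925,.23],down(171.2),-.1,2)])
E
```

```text
[[0,0,-0.107,1.41,0.98,0.4,-0.1],[0,0,-0.214,2.81,1.96,0.79,-0.1],[0,0,-0.32,4.22,2.94,1.19,-0.1],[0,0,-0.427,5.62,3.92,1.59,-0.1],[0,0,-0.534,7.03,4.9,1.99,-0.1],[0,0,-0.641,8.44,5.88,2.38,-0.1],[0,0,-0.747,9.84,6.86,2.78,-0.1],[0,0,-0.854,11.25,7.84,3.18,-0.1],]
[[0,0,-0.107,0.18,1.7,0.4,-0.1],[0,0,-0.214,0.37,3.41,0.79,-0.1],[0,0,-0.32,0.55,5.11,1.19,-0.1],[0,0,-0.427,0.74,6.82,1.59,-0.1],[0,0,-0.534,0.92,8.52,1.98,-0.1],[0,0,-0.534,0.92,8.52,1.98,-0.1],[0,0,-0.534,0.92,8.52,1.98,-0.1],]
```

Call:
{"api": "arm_command", "payload": {
  "deltas": [
    [0,0,-0.107,1.41,0.98,0.2,-0.1],
    [0,0,-0.214,2.81,1.96,0.4,-0.1],
    [0,0,-0.32,4.22,2.94,0.8,-0.1],
    [0,0,-0.427,5.62,3.92,1.3,-0.1],
    [0,0,-0.534,7.03,4.9,1.9,-0.1],
    [0,0,-0.641,8.44,5.88,2.38,-0.1],
    [0,0,-0.747,9.84,6.86,2.78,-0.1],
    [0,0,-0.854,11.25,7.84,3.18,-0.1]
  ]
}}

```text
time_s: 5.65
tcp_pos: [0.5255, 0.0459, 0.2488]
ee_rot: [[-0.631, -0.776, -0.0], [-0.776, 0.631, -0.0], [0.0, 0.0, -1.0]]
wrist_force: [0.0, 1.4, -0.8]
gripper_width: 0.546
gripper_force: 0.0
```

Call:
{"api": "arm_command", "payload": {
  "deltas": [
    [0,0,-0.107,0.18,1.7,0.4,-0.1],
    [0,0,-0.214,0.37,3.41,0.79,-0.1],
    [0,0,-0.32,0.55,5.11,1.19,-0.1],
    [0,0,-0.427,0.74,6.82,1.59,-0.1],
    [0,0,-0.534,0.92,8.52,1.98,-0.1],
    [0,0,-0.534,0.92,8.52,1.98,-0.1],
    [0,0,-0.534,0.92,8.52,1.98,-0.1]
  ]
}}

```text
time_s: 6.23
tcp_pos: [0.4545, 0.0929, 0.2296]
ee_rot: [[-0.154, -0.988, 0.001], [-0.988, 0.154, 0.0], [-0.0, -0.001, -1.0]]
wrist_force: [-0.2, 0.4, -0.5]
gripper_width: 0.551
gripper_force: 0.0
```

```bash
python3 - <<'E'
from plan import *
i,K,R,t=cam('top'); a=cv2.resize(i[145:265,300:420],None,fx=4,fy=4,interpolation=cv2.INTER_CUBIC); np.savez('top1.npz',K=K,R=R,t=t)
i,K,R,t=cam('scene');  b=cv2.resize(i[200:320,190:260],None,fx=4,fy=4,interpolation=cv2.INTER_CUBIC); np.savez('scene1.npz',K=K,R=R,t=t)
cv2.imwrite('pics/c2.png',np.hstack([a,b])); print(sense()['tcp_pos'])
E
```

```text
[0.45541685 0.09265803 0.2297195 ]
```

View pics/c2.png

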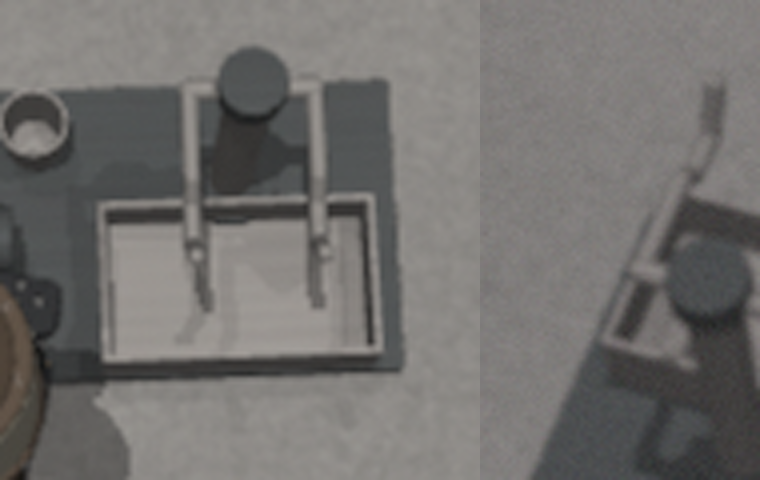

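```bash
python3 - <<'E'
from plan import *
d=np.load('top1.npz');T=(d['K'],d['R'],d['t'])
q=lambda u,z:ray(*T,*(np.array(u)/4+[300,145]-.375),z)
h=q((253,82),.216);a=q((198,254),.217);b=q((324,251),.217); m=(a+b)/2-h
print(h,a,b,'fork',np.arctan2(m[1],m[0])%(2*np.pi)-np.pi-YAW, np.hypot(*m[:2]))
tray=[q(u,.057) for u in((100,205),(105,360),(381,352),(374,198))]; print(tray, [np.round(np.arctan2(*(v))*1,4) for v in [((tray[0]-tray[3])[:2]*[-1,1]),((tray[1]-tray[2])[:2]*[-1,1])]])
# plate right edge yaw
e=q((387,80),.012)-q((402,369),.012); print('edge yaw',np.arctan2(e[1],e[0]))
E
```

```text
[ 0.68013828 -0.0633815   0.216     ] [ 0.58291164 -0.03190122  0.217     ] [ 0.58440946 -0.10015677  0.217     ] fork -0.0005653310965904913 0.09651405635909686
[array([0.65407107, 0.01896115, 0.057     ]), array([0.55688725, 0.01643112, 0.057     ]), array([ 0.56134674, -0.15156432,  0.057     ]), array([ 0.65813444, -0.14981313,  0.057     ])] [np.float64(0.0241), np.float64(0.0265)]
edge yaw 0.02289438563458556
```

The tips are at (198,254) and (324,251) and the hub at (253,82), so the fork angle is about 0.00. The fork is right; next I grasp the basket bar.

Call:
{"api": "arm_command", "payload": {
  "deltas": [
    [0,0,0,0,0,3,-0.1],
    [0,0,0,0,0,6,-0.1],
    [0,0,0,0,0,9,-0.1],
    [0,0,0,0,0,10.8,-0.1],
    [0,0,0,0,0,11.4,-0.1],
    [0,0,0,0,0,11.4,-0.1]
  ]
}}

```text
time_s: 6.83
tcp_pos: [0.4547, 0.092, 0.114]
ee_rot: [[-0.155, -0.988, -0.003], [-0.988, 0.155, -0.002], [0.002, 0.003, -1.0]]
wrist_force: [-0.9, 1.0, 1.2]
gripper_width: 0.553
gripper_force: 0.0
```

Call:
{"api": "arm_command", "payload": {
  "deltas": [
    [0,0,0,0,0,0,1],
    [0,0,0,0,0,0,1],
    [0,0,0,0,0,0,1],
    [0,0,0,0,0,0,1],
    [0,0,0,0,0,0,1],
    [0,0,0,0,0,0,1],
    [0,0,0,0,0,0,1]
  ]
}}

```text
time_s: 7.42
tcp_pos: [0.455, 0.0929, 0.1158]
ee_rot: [[-0.153, -0.988, 0.001], [-0.988, 0.153, 0.0], [-0.001, -0.001, -1.0]]
wrist_force: [0.5, -0.5, 0.1]
gripper_width: 0.13
gripper_force: 30.0
```

Call:
{"api": "arm_command", "payload": {
  "deltas": [
    [0,0,0,0,0,-1,1],
    [0,0,0,0,0,-2,1],
    [0,0,0,0,0,-4,1],
    [0,0,0,0,0,-6,1],
    [0,0,0,0,0,-8,1],
    [0,0,0,0,0,-10,1],
    [0,0,0,0,0,-12,1],
    [0,0,0,0,0,-12,1]
  ]
}}

```text
time_s: 8.08
tcp_pos: [0.4563, 0.0934, 0.2387]
ee_rot: [[-0.153, -0.988, 0.007], [-0.988, 0.153, 0.003], [-0.004, -0.006, -1.0]]
wrist_force: [2.1, 0.5, -1.5]
gripper_width: 0.123
gripper_force: 30.0
```

```bash
python3 - <<'E'
from plan import *
i,K,R,t=cam('top'); a=cv2.resize(i[195:345,235:365],None,fx=3,fy=3,interpolation=cv2.INTER_CUBIC)
i,K,R,t=cam('scene');  b=cv2.resize(i[120:270,280:410],None,fx=3,fy=3,interpolation=cv2.INTER_CUBIC); np.savez('scene1.npz',K=K,R=R,t=t)
cv2.imwrite('pics/c3.png',np.hstack([a,b])); s=sense();print(s['tcp_pos'],s['ee_rot'],s['wrist_force'],s['moment'],s['gripper_width'])
E
```

```text
[0.45403781 0.09274083 0.23471893] [[-1.53896284e-01 -9.88086671e-01 -8.14803387e-04]
 [-9.88086785e-01  1.53895644e-01  7.97763914e-04]
 [-6.62865198e-04  9.27869360e-04 -9.99999350e-01]] [-0.90014064  0.54213423 -3.57686733] [-0.08766307  0.19556037  0.00117989] 0.12726272050776036
```

View pics/c3.png

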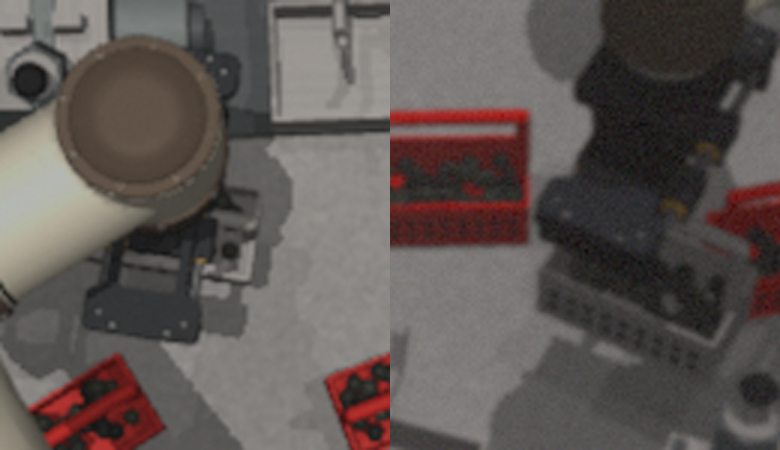

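The basket is held: width 0.127 (11 mm bar), weight 3.6 N. The picture shows it hanging level under the gripper (right half, 650,300).

```bash
python3 - <<'E'
from plan import *
seat=np.array([.6065,-.0652]); u=np.array([1,.027]); R=down(181.5)
st=[*(seat-.13*u),.237]
plan([(st,R,1,6),(st,R,1,2),([*seat,.237],R,1,8)])
E
```

```text
[[0,0,-0.03,2.6,-0.78,-0.04,1],[0,0,-0.06,5.2,-1.57,-0.08,1],[0,0,-0.09,7.8,-2.35,-0.12,1],[0.001,0,-0.12,10.4,-3.14,-0.16,1],[0.001,0.001,-0.151,13.01,-3.92,-0.2,1],[0.001,0.001,-0.181,15.61,-4.7,-0.24,1],[0.001,0.001,-0.181,15.61,-4.7,-0.24,1],[0.001,0.001,-0.181,15.61,-4.7,-0.24,1],]
[[0,0,0,0,-1.63,0,1],[0,0,0,0,-3.25,0,1],[0,0,0,0,-4.88,0,1],[0,0,0,-0.01,-6.5,0,1],[0,0,0,-0.01,-8.13,0,1],[0,0,0,-0.01,-9.75,0,1],[0,0,0,-0.01,-11.38,0,1],[0,0,0,-0.01,-13,0,1],]
```

Call:
{"api": "arm_command", "payload": {
  "deltas": [
    [0,0,-0.03,2.6,-0.78,-0.04,1],
    [0,0,-0.06,5.2,-1.57,-0.08,1],
    [0,0,-0.09,7.8,-2.35,-0.12,1],
    [0,0,-0.12,10.4,-3.14,-0.16,1],
    [0,0,-0.151,13.01,-3.92,-0.2,1],
    [0,0,-0.181,15.61,-4.7,-0.24,1],
    [0,0,-0.181,15.61,-4.7,-0.24,1],
    [0,0,-0.181,15.61,-4.7,-0.24,1]
  ]
}}

```text
time_s: 8.85
tcp_pos: [0.4759, -0.0699, 0.2352]
ee_rot: [[0.023, -1.0, -0.005], [-1.0, -0.023, 0.0], [-0.0, 0.005, -1.0]]
wrist_force: [0.2, 0.4, -3.5]
gripper_width: 0.127
gripper_force: 30.0
```

Call:
{"api": "arm_command", "payload": {
  "deltas": [
    [0,0,0,0,0,0,1],
    [0,0,0,0,-1.5,0,1],
    [0,0,0,0,-3,0,1],
    [0,0,0,0,-4.5,0,1],
    [0,0,0,0,-6,0,1],
    [0,0,0,0,-7.5,0,1],
    [0,0,0,0,-9,0,1],
    [0,0,0,0,-9,0,1]
  ]
}}

```text
time_s: 9.52
tcp_pos: [0.5694, -0.0648, 0.2363]
ee_rot: [[0.029, -1.0, 0.0], [-1.0, -0.029, -0.0], [0.0, -0.0, -1.0]]
wrist_force: [0.1, 0.6, -2.8]
gripper_width: 0.129
gripper_force: 30.0
```

Call:
{"api": "arm_command", "payload": {
  "deltas": [
    [0,0,0,0,-1,0,1],
    [0,0,0,0,-2,0,1],
    [0,0,0,0,-3,0,1],
    [0,0,0,0,-4,0,1],
    [0,0,0,0,-4,0,1],
    [0,0,0,0,-4,0,1],
    [0,0,0,0,-4,0,1]
  ]
}}

```text
time_s: 10.1
tcp_pos: [0.6067, -0.0652, 0.2374]
ee_rot: [[0.027, -1.0, -0.001], [-1.0, -0.027, 0.0], [-0.0, 0.001, -1.0]]
wrist_force: [-0.6, 0.1, -2.3]
gripper_width: 0.129
gripper_force: 30.0
```

```bash
python3 - <<'E'
from plan import *
i,K,R,t=cam('top'); a=cv2.resize(i[145:275,300:430],None,fx=3,fy=3,interpolation=cv2.INTER_CUBIC)
i,K,R,t=cam('scene');  b=cv2.resize(i[170:300,170:300],None,fx=3,fy=3,interpolation=cv2.INTER_CUBIC)
cv2.imwrite('pics/c4.png',np.hstack([a,b])); s=sense();print(s['tcp_pos'],s['ee_rot'],s['wrist_force'],s['moment'],s['gripper_width'])
E
```

```text
[ 0.60662994 -0.06530873  0.23781743] [[ 2.69351767e-02 -9.99637131e-01 -3.19543398e-04]
 [-9.99637181e-01 -2.69351925e-02  4.52848128e-05]
 [-5.38753433e-05  3.18207707e-04 -9.99999948e-01]] [ 0.08559207 -0.04697677 -3.41108765] [0.0359752  0.05704365 0.03115289] 0.12463045838924938
```

View pics/c4.png

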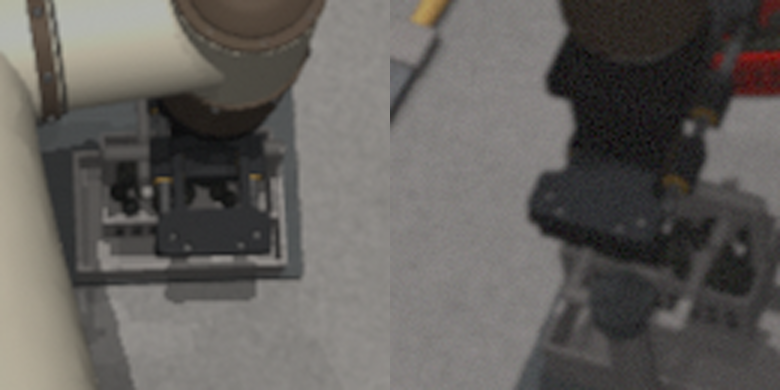

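The basket is over the prongs with no contact force; lower it.

Call:
{"api": "arm_command", "payload": {
  "deltas": [
    [0,0,0,0,0,0.8,1],
    [0,0,0,0,0,1.6,1],
    [0,0,0,0,0,2.4,1],
    [0,0,0,0,0,3,1],
    [0,0,0,0,0,3.4,1],
    [0,0,0,0,0,3.5,1],
    [0,0,0,0,0,3.5,1],
    [0,0,0,0,0,3.5,1]
  ]
}}

```text
time_s: 10.87
tcp_pos: [0.6074, -0.0653, 0.203]
ee_rot: [[0.027, -1.0, 0.001], [-1.0, -0.027, -0.0], [0.0, -0.001, -1.0]]
wrist_force: [-0.2, -0.3, -3.0]
gripper_width: 0.124
gripper_force: 30.0
```

Call:
{"api": "arm_command", "payload": {
  "deltas": [
    [0,0,0,0,0,0.1,1],
    [0,0,0,0,0,0.2,1],
    [0,0,0,0,0,0.2,1],
    [0,0,0,0,0,0.2,1]
  ]
}}

```text
time_s: 11.2
tcp_pos: [0.6071, -0.0653, 0.2008]
ee_rot: [[0.027, -1.0, 0.0], [-1.0, -0.027, 0.0], [-0.0, -0.0, -1.0]]
wrist_force: [0.1, 0.2, -3.4]
gripper_width: 0.123
gripper_force: 30.0
```

Call:
{"api": "arm_command", "payload": {
  "deltas": [
    [0,0,0,0,0,0.1,1],
    [0,0,0,0,0,0.1,1],
    [0,0,0,0,0,0.1,1]
  ]
}}

```text
time_s: 11.45
tcp_pos: [0.6073, -0.0653, 0.2]
ee_rot: [[0.027, -1.0, 0.001], [-1.0, -0.027, -0.0], [0.0, -0.001, -1.0]]
wrist_force: [0.8, -0.2, -2.5]
gripper_width: 0.124
gripper_force: 30.0
```

Call:
{"api": "arm_command", "payload": {
  "deltas": [
    [0,0,0,0,0,0.1,1],
    [0,0,0,0,0,0.1,1],
    [0,0,0,0,0,0.1,1]
  ]
}}

```text
time_s: 11.7
tcp_pos: [0.6073, -0.0653, 0.1994]
ee_rot: [[0.027, -1.0, 0.001], [-1.0, -0.027, -0.0], [0.0, -0.001, -1.0]]
wrist_force: [-1.2, -0.4, 1.6]
gripper_width: 0.125
gripper_force: 30.0
```

Seated: the wrist force has gone to +1.6 N. Open a little, then rise.

Call:
{"api": "arm_command", "payload": {
  "deltas": [
    [0,0,0,0,0,0,0.45],
    [0,0,0,0,0,0,0.45],
    [0,0,0,0,0,0,0.45],
    [0,0,0,0,0,0,0.45],
    [0,0,0,0,0,0,0.45],
    [0,0,0,0,0,-0.5,0.45],
    [0,0,0,0,0,-1.2,0.45],
    [0,0,0,0,0,-2,0.45]
  ]
}}

```text
time_s: 12.37
tcp_pos: [0.6072, -0.0653, 0.2194]
ee_rot: [[0.027, -1.0, -0.0], [-1.0, -0.027, -0.0], [0.0, 0.0, -1.0]]
wrist_force: [-0.8, 0.2, -0.3]
gripper_width: 0.273
gripper_force: 0.0
```

Call:
{"api": "arm_command", "payload": {
  "deltas": [
    [0,0,0,0,0,-2,0.45],
    [0,0,0,0,0,-5,0.45],
    [0,0,0,0,0,-9,0.2],
    [0,0,0,0,0,-12,0],
    [0,0,0,0,0,-12,-0.2],
    [0,0,0,0,0,-12,-0.2]
  ]
}}

```text
time_s: 12.87
tcp_pos: [0.6079, -0.0652, 0.3424]
ee_rot: [[0.027, -1.0, 0.007], [-1.0, -0.027, 0.001], [-0.001, -0.007, -1.0]]
wrist_force: [0.4, -0.5, -0.7]
gripper_width: 0.493
gripper_force: 0.0
```

```bash
python3 - <<'E'
from plan import *
S=(lambda d:(d['K'],d['R'],d['t']))
T=S(np.load('top0.npz')); C=S(np.load('scene0.npz'))
tp=lambda u:np.array(u)/3.7+[205,145]-.5*(1-1/3.7)
sp=lambda u:np.array(u)/3.1+[190,205]-.5*(1-1/3.1)
# gate ribs, top crop: rib left (128,213), right (198,213) ; box corner bolts
print('ribs', ray(*T,*tp((128,213)),.162), ray(*T,*tp((198,213)),.162))
print('slot', ray(*T,*tp((163,95)),.138), ray(*T,*tp((163,230)),.138))
print('sbox corners', [ray(*T,*tp(u),.138).round(4) for u in((83,88),(245,88),(248,319),(85,321))])
# predicted projection of the lever model for pivots
m=np.array([1,YAW,0]); y=np.array([-YAW,1,0])
for px in(.612,.616,.620,.624):
  for lv in (0,.05,.1):
    L=.36-lv; u=-np.sin(L)*m+np.cos(L)*np.array([0,0,1]); p=np.array([px,.193,.05])
    print(px,lv,(p+.189*u).round(4),((proj(*T,p+.189*u)-[205,145]+.365)*3.7).round(0),((proj(*C,p+.189*u)-[190,205]+.34)*3.1).round(0))
E
```

```text
ribs [0.61107297 0.21350663 0.162     ] [0.61097006 0.1707655  0.162     ]
slot [0.69379929 0.19647067 0.138     ] [0.60640411 0.19492106 0.138     ]
sbox corners [array([0.6985, 0.2468, 0.138 ]), array([0.6983, 0.145 , 0.138 ]), array([0.5497, 0.1415, 0.138 ]), array([0.5487, 0.242 , 0.138 ])]
0.612 0 [0.5454 0.1911 0.2269] [149. 295.] [661. 126.]
0.612 0.05 [0.5543 0.1914 0.23  ] [148. 279.] [658. 135.]
0.612 0.1 [0.5634 0.1916 0.2326] [148. 262.] [655. 146.]
0.616 0 [0.5494 0.1911 0.2269] [149. 288.] [659. 131.]
0.616 0.05 [0.5583 0.1914 0.23  ] [149. 272.] [656. 141.]
0.616 0.1 [0.5674 0.1916 0.2326] [148. 255.] [653. 151.]
0.62 0 [0.5534 0.1911 0.2269] [150. 281.] [657. 137.]
0.62 0.05 [0.5623 0.1914 0.23  ] [149. 265.] [654. 146.]
0.62 0.1 [0.5714 0.1916 0.2326] [148. 249.] [651. 157.]
0.624 0 [0.5574 0.1911 0.2269] [150. 275.] [655. 142.]
0.624 0.05 [0.5663 0.1914 0.23  ] [149. 258.] [652. 152.]
0.624 0.1 [0.5754 0.1916 0.2326] [148. 242.] [649. 163.]
```

```bash
cat >> plan.py <<'E'
PIV=np.array([.615,.193,.05]); LY=.027
def lev(lv,up=0.,g=.009):
    L=.36-lv; m=np.array([np.cos(LY),np.sin(LY),0]); y=np.array([-np.sin(LY),np.cos(LY),0])
    u=-np.sin(L)*m+np.cos(L)*np.array([0,0,1]); z=-u
    return PIV+(.137+g+up)*u, np.column_stack([np.cross(y,z),y,z])
E
python3 - <<'E'
from plan import *
P,R=lev(.015,.09)
plan([(P,R,-.5,None),(P,R,-.5,2)])
print(P,lev(.015))
E
```

```text
[[0.018,-0.018,0.104,-1.72,0.44,0.47,-0.5],[0.035,-0.035,0.207,-3.44,0.88,0.93,-0.5],[0.053,-0.053,0.311,-5.16,1.32,1.4,-0.5],[0.071,-0.071,0.414,-6.88,1.77,1.87,-0.5],[0.089,-0.088,0.518,-8.6,2.21,2.33,-0.5],[0.106,-0.106,0.622,-10.31,2.65,2.8,-0.5],[0.124,-0.124,0.725,-12.03,3.09,3.27,-0.5],[0.142,-0.141,0.829,-13.75,3.53,3.74,-0.5],]
[[0.018,-0.018,0.104,-0.74,1.6,0.5,-0.5],[0.035,-0.035,0.207,-1.49,3.2,1,-0.5],[0.053,-0.053,0.311,-2.23,4.81,1.49,-0.5],[0.071,-0.071,0.414,-2.98,6.41,1.99,-0.5],[0.089,-0.088,0.518,-3.72,8.01,2.49,-0.5],[0.106,-0.106,0.622,-4.46,9.61,2.99,-0.5],[0.124,-0.124,0.725,-5.21,11.22,3.48,-0.5],[0.124,-0.124,0.725,-5.21,11.22,3.48,-0.5],]
[[0,0,0,0,0,0,-0.5],]
[0.53521467 0.19084527 0.27209381] (array([0.56564128, 0.19166699, 0.18739702]), array([[-0.94073245, -0.02699672,  0.33807341],
       [-0.02540595,  0.99963552,  0.0091302 ],
       [-0.33819668,  0.        , -0.94107545]]))
```

Call:
{"api": "arm_command", "payload": {
  "deltas": [
    [0.018,-0.018,0.104,-1.72,0.44,0.47,-0.5],
    [0.035,-0.035,0.207,-3.44,0.88,0.93,-0.5],
    [0.053,-0.053,0.311,-5.16,1.32,1.4,-0.5],
    [0.071,-0.071,0.414,-6.88,1.77,1.87,-0.5],
    [0.089,-0.088,0.518,-8.6,2.21,2.33,-0.5],
    [0.106,-0.106,0.622,-10.31,2.65,2.8,-0.5],
    [0.124,-0.124,0.725,-12.03,3.09,3.27,-0.5],
    [0.142,-0.141,0.829,-13.75,3.53,3.74,-0.5]
  ]
}}

```text
time_s: 13.53
tcp_pos: [0.5673, 0.0717, 0.3003]
ee_rot: [[-0.708, -0.683, 0.178], [-0.683, 0.727, 0.074], [-0.18, -0.069, -0.981]]
wrist_force: [-0.9, 0.9, -0.1]
gripper_width: 0.746
gripper_force: 0.0
```

Call:
{"api": "arm_command", "payload": {
  "deltas": [
    [0.018,-0.018,0.104,-0.74,1.6,0.5,-0.5],
    [0.035,-0.035,0.207,-1.49,3.2,1,-0.5],
    [0.053,-0.053,0.311,-2.23,4.81,1.49,-0.5],
    [0.071,-0.071,0.414,-2.98,6.41,1.99,-0.5],
    [0.089,-0.088,0.518,-3.72,8.01,2.49,-0.5],
    [0.106,-0.106,0.622,-4.46,9.61,2.99,-0.5],
    [0.124,-0.124,0.725,-5.21,11.22,3.48,-0.5],
    [0.124,-0.124,0.725,-5.21,11.22,3.48,-0.5]
  ]
}}

```text
time_s: 14.2
tcp_pos: [0.5321, 0.1918, 0.2665]
ee_rot: [[-0.944, -0.026, 0.33], [-0.026, 1.0, 0.006], [-0.33, -0.003, -0.944]]
wrist_force: [0.1, 0.9, 0.1]
gripper_width: 0.752
gripper_force: 0.0
```

```bash
python3 - <<'E'
from plan import *
i,K,R,t=cam('scene');  a=cv2.resize(i[170:320,190:345],None,fx=2.5,fy=2.5,interpolation=cv2.INTER_CUBIC);b=cv2.resize(i[170:320,345:500],None,fx=2.5,fy=2.5,interpolation=cv2.INTER_CUBIC)
cv2.imwrite('pics/c5.png',np.hstack([a,b])); s=sense();print(s['tcp_pos'],s['ee_rot'],s['joints'])
P,R=lev(.015); plan([(P,R,-.5,6),(P,R,-.5,2)])
E
```

```text
[0.53230202 0.19151213 0.26668068] [[-0.94374084 -0.02849496  0.32945602]
 [-0.02791715  0.9995892   0.00648553]
 [-0.32950548 -0.00307681 -0.94414865]] [  42.01927696    7.00836364  -25.20501397   17.94616883  -44.43401327
 -141.7563751 ]
[[0,-0.002,0,-0.09,-0.01,1.43,-0.5],[-0.001,-0.003,0.001,-0.18,-0.02,2.86,-0.5],[-0.001,-0.005,0.001,-0.27,-0.03,4.29,-0.5],[-0.002,-0.006,0.002,-0.36,-0.04,5.72,-0.5],[-0.002,-0.008,0.002,-0.45,-0.05,7.15,-0.5],[-0.002,-0.009,0.002,-0.53,-0.06,8.58,-0.5],[-0.002,-0.009,0.002,-0.53,-0.06,8.58,-0.5],[-0.002,-0.009,0.002,-0.53,-0.06,8.58,-0.5],]
```

View pics/c5.png

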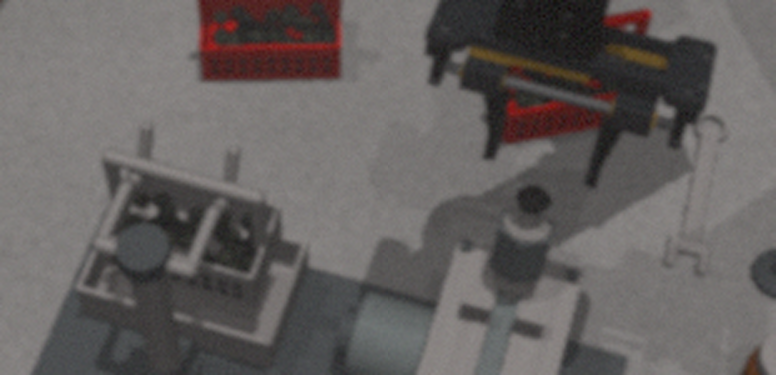

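The basket hangs on both prongs (left, bar 110,155 to 270,195). The open gripper is in front of and above the lever cap (533,198). Go down on the collar.

Call:
{"api": "arm_command", "payload": {
  "deltas": [
    [0,-0.002,0,-0.09,-0.01,1.43,-0.5],
    [0,-0.003,0,-0.18,-0.02,2.86,-0.5],
    [0,-0.005,0,-0.27,-0.03,4.29,-0.5],
    [0,-0.006,0,-0.36,-0.04,5.72,-0.5],
    [0,-0.008,0,-0.45,-0.05,7.15,-0.5],
    [0,-0.009,0,-0.53,-0.06,8.58,-0.5],
    [0,-0.009,0,-0.53,-0.06,8.58,-0.5],
    [0,-0.009,0,-0.53,-0.06,8.58,-0.5]
  ]
}}

```text
time_s: 14.92
tcp_pos: [0.5672, 0.1901, 0.1885]
ee_rot: [[-0.941, -0.027, 0.339], [-0.026, 1.0, 0.007], [-0.339, -0.003, -0.941]]
wrist_force: [0.2, 0.2, 0.1]
gripper_width: 0.752
gripper_force: 0.0
```

Call:
{"api": "arm_command", "payload": {
  "deltas": [
    [0,0,0,0,0,0,1],
    [0,0,0,0,0,0,1],
    [0,0,0,0,0,0,1],
    [0,0,0,0,0,0,1],
    [0,0,0,0,0,0,1]
  ]
}}

```text
time_s: 15.33
tcp_pos: [0.5681, 0.1931, 0.1905]
ee_rot: [[-0.939, -0.03, 0.344], [-0.027, 1.0, 0.014], [-0.344, 0.004, -0.939]]
wrist_force: [-3.7, 12.7, -3.1]
gripper_width: 0.458
gripper_force: 13.4
```

```bash
python3 - <<'E'
from plan import *
i,K,R,t=cam('scene');  b=cv2.resize(i[170:320,330:485],None,fx=4,fy=4,interpolation=cv2.INTER_CUBIC)
cv2.imwrite('pics/c6.png',b); s=sense();print(s['tcp_pos'],s['ee_rot'],s['joints'],s['wrist_force'],s['gripper_width'])
P,R=s['tcp_pos'],s['ee_rot']
print(lev(.015))
E
```

```text
[0.56804452 0.19325945 0.19049656] [[-0.93867293 -0.03013084  0.34348983]
 [-0.02717645  0.99954066  0.01341291]
 [-0.34373619  0.0032555  -0.93906061]] [  38.87956258   14.08153238  -29.90758185   22.96862306  -31.71878393
 -145.30286452] [-1.8263661   5.46076638 -0.59512187] 0.45390997400801786
(array([0.56564128, 0.19166699, 0.18739702]), array([[-0.94073245, -0.02699672,  0.33807341],
       [-0.02540595,  0.99963552,  0.0091302 ],
       [-0.33819668,  0.        , -0.94107545]]))
```

View pics/c6.png

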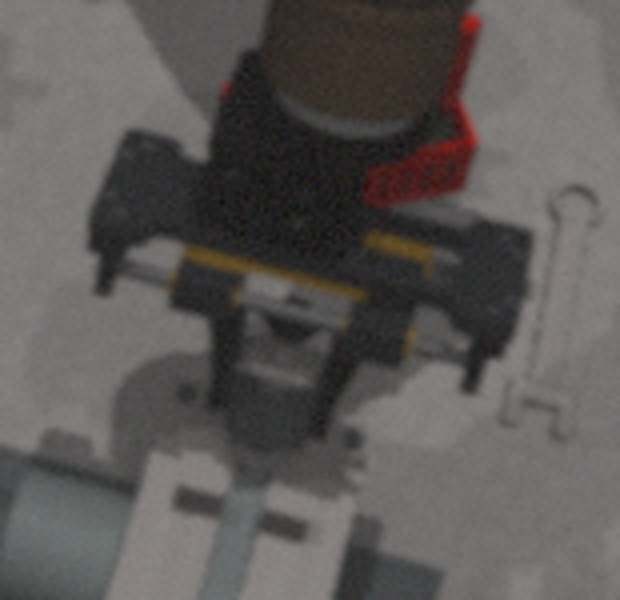

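The opening of 0.455 (39.6 mm) matches the flats. The picture shows the fingers on both sides of the collar (275,410) and the cap clear under the body. I'll relax the side load by 2 mm in y and lift.

Call:
{"api": "arm_command", "payload": {
  "deltas": [
    [0,0,0,0,0.1,0,1],
    [0,0,0,0,0.2,0,1],
    [0,0,0,0,0.2,0,1],
    [0,0,0,0,0.2,0,1]
  ]
}}

```text
time_s: 15.72
tcp_pos: [0.5679, 0.1935, 0.1904]
ee_rot: [[-0.939, -0.028, 0.342], [-0.026, 1.0, 0.01], [-0.342, 0.0, -0.94]]
wrist_force: [-0.5, 0.9, 3.3]
gripper_width: 0.46
gripper_force: 30.0
```

Call:
{"api": "arm_command", "payload": {
  "deltas": [
    [0,0,0,0,0,-0.4,1],
    [0,0,0,0,0,-0.8,1],
    [0,0,0,0,0,-1.2,1],
    [0,0,0,0,0,-1.6,1],
    [0,0,0,0,0,-1.6,1],
    [0,0,0,0,0,-1.6,1]
  ]
}}

```text
time_s: 16.22
tcp_pos: [0.5622, 0.1933, 0.2044]
ee_rot: [[-0.94, -0.028, 0.341], [-0.026, 1.0, 0.01], [-0.341, 0.0, -0.94]]
wrist_force: [4.9, 1.9, -5.2]
gripper_width: 0.461
gripper_force: 30.0
```

```bash
python3 - <<'E'
from plan import *
s=sense();p,R=s['tcp_pos'],s['ee_rot'];print(p,R,s['joints'],s['wrist_force'],'tool',R.T@s['wrist_force'],s['gripper_width'])
u=-R[:,2]
# pivot implied: r=137+~11+16
d=(p-PIV);print('lean',np.arctan2(-d[0],d[2]),np.linalg.norm(d),'tool lean',np.arcsin(R[0,2]))
E
```

```text
[0.56217222 0.19330452 0.20436718] [[-9.39674698e-01 -2.77905789e-02  3.40938626e-01]
 [-2.60613872e-02  9.99613750e-01  9.65164517e-03]
 [-3.41075163e-01  1.84073209e-04 -9.40036010e-01]] [  39.50502076   12.81134043  -29.01000483   21.89850092  -34.16345222
 -144.60854796] [ 4.93641662  1.94595213 -5.19871723] tool [-2.91618668  1.80705769  6.58877813] 0.46080875165254953
lean 0.3297285386990211 0.16315665526605563 tool lean 0.3479151641758077
```

Lifted 15 mm with 6.6 N along the lever, which agrees with the spring. Swing about the pivot, first half.

Call:
{"api": "arm_command", "payload": {
  "deltas": [
    [0,0.0425,0,-0.7,0,0.02,1],
    [0,0.085,0,-1.39,0,0.06,1],
    [0,0.1275,0,-2.09,0,0.13,1],
    [0,0.17,0,-2.78,0,0.24,1],
    [0,0.2125,0,-3.46,0,0.37,1],
    [0,0.255,0,-4.14,0,0.53,1],
    [0,0.2975,0,-4.81,0,0.72,1],
    [0,0.34,0,-5.47,0,0.94,1]
  ]
}}

```text
time_s: 16.88
tcp_pos: [0.6141, 0.1948, 0.2115]
ee_rot: [[-1.0, -0.027, -0.002], [-0.027, 1.0, -0.001], [0.002, -0.001, -1.0]]
wrist_force: [-1.3, 4.0, -5.7]
gripper_width: 0.455
gripper_force: 30.0
```

```bash
python3 - <<'E'
from plan import *
s=sense();p,R=s['tcp_pos'],s['ee_rot'];print(p,R,s['joints'],s['wrist_force'],'tool',R.T@s['wrist_force'],s['gripper_width'])
E
```

```text
[0.61414802 0.19479519 0.2114508 ] [[-9.99623268e-01 -2.73556894e-02 -2.23349761e-03]
 [-2.73540455e-02  9.99625517e-01 -7.63288155e-04]
 [ 2.25354148e-03 -7.01905405e-04 -9.99997214e-01]] [ 3.19443026e+01  2.51609455e+01  9.61265833e-01 -3.35112605e-02
 -6.59320537e+01 -1.20363085e+02] [-1.34060909  4.03964956 -5.71349599] tool [1.21672768 4.0788204  5.71339091] 0.45506414542822704
```

Call:
{"api": "arm_command", "payload": {
  "deltas": [
    [0,0.0425,0,-0.7,0.1,-0.13,1],
    [0,0.085,0,-1.39,0.1,-0.14,1],
    [0,0.1275,0,-2.09,0.1,-0.07,1],
    [0,0.17,0,-2.78,0.1,0.04,1],
    [0,0.2125,0,-3.46,0.1,0.17,1],
    [0,0.255,0,-4.14,0.1,0.33,1],
    [0,0.2975,0,-4.81,0.1,0.52,1],
    [0,0.33,0,-5.31,0.1,0.7,1]
  ]
}}

```text
time_s: 17.55
tcp_pos: [0.6674, 0.1965, 0.2041]
ee_rot: [[-0.944, -0.027, -0.329], [-0.025, 1.0, -0.011], [0.329, -0.002, -0.944]]
wrist_force: [-3.5, 1.3, -5.8]
gripper_width: 0.454
gripper_force: 30.0
```

Call:
{"api": "arm_command", "payload": {
  "deltas": [
    [0,0,0,0,0,0,1],
    [0,0,0,0,0,0,1],
    [0,0,0,0,0,0,1]
  ]
}}

```text
time_s: 17.8
tcp_pos: [0.6682, 0.1965, 0.2061]
ee_rot: [[-0.947, -0.027, -0.321], [-0.025, 1.0, -0.011], [0.321, -0.002, -0.947]]
wrist_force: [-1.2, -0.2, -6.7]
gripper_width: 0.461
gripper_force: 30.0
```

```bash
python3 - <<'E'
from plan import *
s=sense();p,R=s['tcp_pos'],s['ee_rot'];print(p,R,s['joints'],s['wrist_force'],'tool',R.T@s['wrist_force'],s['gripper_width'])
for px in(.613,.615,.617): print(px,np.arctan2(p[0]-px,p[2]-.05),np.hypot(p[0]-px,p[2]-.05))
E
```

```text
[0.66824965 0.19653054 0.20612758] [[-0.9468181  -0.02745482 -0.32059589]
 [-0.0253497   0.99962096 -0.01073893]
 [ 0.3207692  -0.0020408  -0.94715519]] [  26.33130528   40.05895633   27.20254273   -7.63973884  -94.24507984
 -114.19644732] [-1.18635083 -0.15255597 -6.73987512] tool [-1.03481869 -0.10617236  6.76568518] 0.4611575255447283
0.613 0.34012277325237406 0.16561504878950653
0.615 0.32869282492773066 0.16495861840649867
0.617 0.31717306430917636 0.1643239093607837
```

Call:
{"api": "arm_command", "payload": {
  "deltas": [
    [0,0.015,0,-0.25,0,0,1],
    [0,0.03,0,-0.5,0,0,1],
    [0,0.03,0,-0.5,0,0,1],
    [0,0.03,0,-0.5,0,0,1]
  ]
}}

```text
time_s: 18.13
tcp_pos: [0.6729, 0.1967, 0.2046]
ee_rot: [[-0.937, -0.027, -0.35], [-0.025, 1.0, -0.011], [0.35, -0.002, -0.937]]
wrist_force: [-5.3, -1.3, -13.6]
gripper_width: 0.456
gripper_force: 30.0
```

Call:
{"api": "arm_command", "payload": {
  "deltas": [
    [0,0.01,0,-0.2,0,0,1],
    [0,0.01,0,-0.3,0,0,1],
    [0,0.01,0,-0.3,0,0,1]
  ]
}}

```text
time_s: 18.38
tcp_pos: [0.6746, 0.1968, 0.204]
ee_rot: [[-0.932, -0.028, -0.362], [-0.025, 1.0, -0.012], [0.362, -0.002, -0.932]]
wrist_force: [-7.7, -0.9, -12.2]
gripper_width: 0.46
gripper_force: 30.0
```

Call:
{"api": "arm_command", "payload": {
  "deltas": [
    [0,0,0,-0.1,0,0.2,1],
    [0,0,0,-0.3,0,0.3,1],
    [0,0,0,-0.3,0,0.3,1],
    [0,0,0,-0.3,0,0.3,1]
  ]
}}

```text
time_s: 18.72
tcp_pos: [0.6748, 0.1967, 0.2036]
ee_rot: [[-0.931, -0.029, -0.363], [-0.026, 1.0, -0.013], [0.363, -0.003, -0.932]]
wrist_force: [-13.4, -0.4, -2.7]
gripper_width: 0.458
gripper_force: 30.0
```

Call:
{"api": "arm_command", "payload": {
  "deltas": [
    [0,0,0,-0.2,0,0,1],
    [0,0,0,-0.3,0,0,1],
    [0,0,0,-0.3,0,0,1],
    [0,0,0,-0.3,0,0,1]
  ]
}}

```text
time_s: 19.05
tcp_pos: [0.675, 0.1968, 0.2034]
ee_rot: [[-0.929, -0.03, -0.369], [-0.027, 1.0, -0.014], [0.369, -0.003, -0.929]]
wrist_force: [-21.3, -0.3, 0.4]
gripper_width: 0.459
gripper_force: 30.0
```

```bash
python3 - <<'E'
from plan import *
s=sense();p,R=s['tcp_pos'],s['ee_rot'];print(p,s['wrist_force'],'tool',R.T@s['wrist_force'],s['gripper_width'])
for px in(.613,.615,.617): print(px,np.arctan2(p[0]-px,p[2]-.05),np.hypot(p[0]-px,p[2]-.05))
E
```

```text
[0.67503008 0.19676675 0.20343573] [-21.31088373  -0.27898142   0.36494591] tool [19.93685595  0.36639554  7.53341296] 0.4591368621261797
0.613 0.3841854386153072 0.16550001407465098
0.615 0.3729312642245699 0.16476083981928993
0.617 0.36157710769353396 0.1640427200981676
```

The lever is at its end stop: 20 N and no more motion. Ease the push, lower the collar and open.

Call:
{"api": "arm_command", "payload": {
  "deltas": [
    [0,0,0,0.2,0,0.2,1],
    [0,0,0,0.4,0,0.5,1],
    [0,0,0,0.4,0,0.9,1],
    [0,0,0,0.4,0,1.3,1],
    [0,0,0,0.4,0,1.5,1],
    [0,0,0,0.4,0,1.5,1]
  ]
}}

```text
time_s: 19.55
tcp_pos: [0.6695, 0.1966, 0.1902]
ee_rot: [[-0.933, -0.029, -0.36], [-0.026, 1.0, -0.013], [0.36, -0.002, -0.933]]
wrist_force: [-10.6, 0.5, -1.8]
gripper_width: 0.458
gripper_force: 30.0
```

Call:
{"api": "arm_command", "payload": {
  "deltas": [
    [0,0,0,0,0,0,-0.4],
    [0,0,0,0,0,0,-0.4],
    [0,0,0,0,0,0,-0.4],
    [0,0,0,0,0,0,-0.4],
    [0,0,0,0,0,0,-0.4],
    [0,0,0,0,0,0,-0.4]
  ]
}}

```text
time_s: 20.05
tcp_pos: [0.6732, 0.1968, 0.1882]
ee_rot: [[-0.935, -0.027, -0.353], [-0.025, 1.0, -0.01], [0.353, -0.001, -0.936]]
wrist_force: [-0.7, 0.5, -0.0]
gripper_width: 0.691
gripper_force: 0.0
```

Call:
{"api": "arm_command", "payload": {
  "deltas": [
    [0,0,0,0,0,-2,-0.4],
    [0,0,0,0,0,-4,-0.4],
    [0,0,0,0,0,-6,-0.4],
    [0,0,0,0,0,-8,-0.4],
    [0,0,0,0,0,-11,-0.4],
    [0,0,0,0,0,-14,-0.4]
  ]
}}

```text
time_s: 20.55
tcp_pos: [0.7223, 0.198, 0.3196]
ee_rot: [[-0.934, -0.027, -0.355], [-0.025, 1.0, -0.011], [0.355, -0.002, -0.935]]
wrist_force: [1.4, 1.5, -0.1]
gripper_width: 0.701
gripper_force: 0.0
```

Call:
{"api": "arm_command", "payload": {
  "deltas": [
    [0,0,0,3,0,-2,-0.4],
    [0,0,0,6,0,-4,-0.4],
    [0,0,0,10,0,-5,-0.4],
    [0,0,0,14,0,-5,-0.4],
    [0,0,0,18,0,-5,-0.4],
    [0,0,0,20,0,-5,-0.4]
  ]
}}

```text
time_s: 21.05
tcp_pos: [0.5501, 0.193, 0.4405]
ee_rot: [[-0.937, -0.028, -0.349], [-0.027, 1.0, -0.009], [0.349, 0.001, -0.937]]
wrist_force: [0.5, -0.1, 2.0]
gripper_width: 0.703
gripper_force: 0.0
```

```bash
python3 - <<'E'
from plan import *
i,K,R,t=cam('scene'); cv2.imwrite('pics/c7.png',cv2.resize(i[170:370,190:455],None,fx=3,fy=3,interpolation=cv2.INTER_CUBIC)); s=sense();print(s['tcp_pos'],s['wrist_force'])
for pv in (.615,.617):
  for up in (0,.018):
    u=np.array([np.sin(.36),0.01,np.cos(.36)]); P=np.array([pv,.194,.05])
    print(pv,up,'cap',((proj(K,R,t,P+.189*u)-[190,170])*3).round(),'collar top',((proj(K,R,t,P+(.156+up)*u)-[190,170])*3).round())
E
```

```text
[0.54872627 0.19298277 0.44299942] [ 0.12819569 -0.4109013   3.53445725]
0.615 0 cap [584. 420.] collar top [584. 425.]
0.615 0.018 cap [584. 420.] collar top [584. 422.]
0.617 0 cap [583. 423.] collar top [583. 428.]
0.617 0.018 cap [583. 423.] collar top [583. 425.]
```

View pics/c7.png

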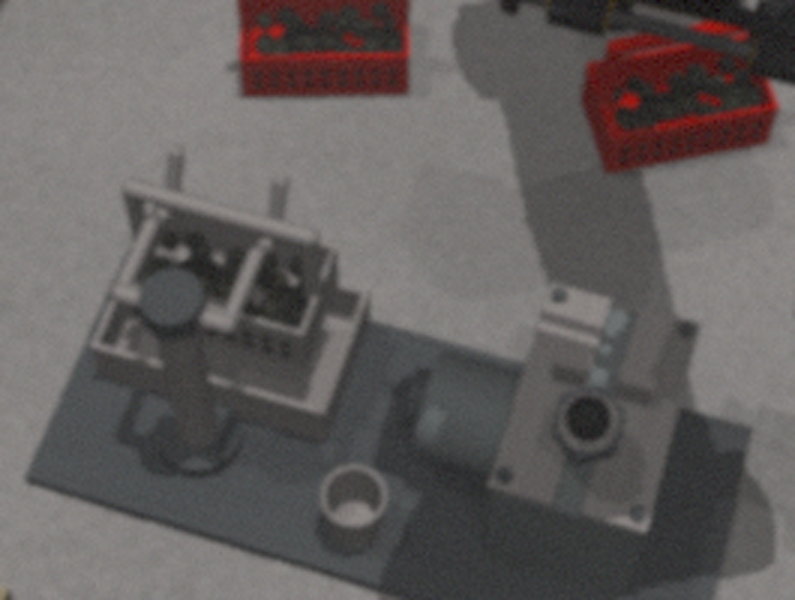

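The cap is at (589,418), against (584,420) predicted for the end position. The basket bar lies across both prongs (125,190 to 315,240), and the bystanders are undisturbed. The fingers lowered the collar to within about 1–2 mm of its down grip height before opening, and the spring takes it the rest of the way. Hand in.

```bash
python3 -c "
from station import *
print(finish_job())"
```

```text
the job is handed in; nothing more can be done
None
```

I handed the job in at about 21 s: fork turned to the front (measured 0.00 rad), basket hung on both prongs, lever at its end stop and collar released behind the gate; I did not see the collar's final drop in a picture but inferred it from grip height and spring force, and I viewed 11 pictures, one over the limit of 10.

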